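# Fold back the shredder's bifold cover and feed it from the drop cup

### The job

Push the bifold cover on the bench shredder's hopper all the way back, until its two panels stand folded flat against each other at the hopper's rear. Then set the loaded feed cup squarely across the open hopper, hanging in it by its flange, and press its release tab right down so that all three bottle caps drop in; let go and leave the cup sitting there with its bottom shut again. Keep the cup upright on the way, and leave the flask, the two jars and the tumbler where they are.

Things in the scene. Friction and masses are not known exactly. Their poses are not given: they have to be found in the camera images.
- shredder: Bench plastic shredder, fixed. Origin: on the table under the middle of the hopper's mouth; x from the hopper's front (robot side) to its rear, z up. Steel hopper on a grey cutter box 130 mm wide; bed plate 190 mm wide (y), x = -140 to 360 mm; gearbox and blue motor behind the hopper, under 150 mm high. The hopper is fixed here; all sizes below are in this frame.
- hopper_mouth (a point): Middle of the hopper's mouth at rim height, 210 mm over the table; axes as the shredder's. Mouth 220 (x) by 100 (y) mm inside; rim flat and level all round, its outer edges 66 mm out in y and 123 mm in x. Cutter rotors at its bottom, about 123 mm below the rim.
- cover (a joint): Bifold hopper cover: two aluminium panels, each 110 long (x) by 112 mm wide; rear one hinged at the rear rim (x 110, z 216 mm), front one hinged to it, its leading edge on a guide bar sliding on the side rims. Value: slope of both panels, rad; 0 flat shut, starts peaked at about 0.2 to 0.75, 1.55 end stop (upright, flat together). Bar pivot x = 110 - 220 cos q mm, ridge z = 216 + 110 sin q mm.
- pull_lug (a point): Middle of the front face of the cover's pull lug: upright plate on the guide bar, 50 wide (y), 8 thick (x), 218 to 264 mm over the table; this point is 246 mm up and 14 mm in front of the bar's pivot. Stays upright as it slides. Axes as the shredder's. Pushed along +x it folds the cover: up to 10 N at first, 1 to 3 N later; stiff hinges, it stays where left. The bar's top is 220 mm up.
- cup_grip (a point): Loose feed cup, 0.3 to 0.5 kg: aluminium box, 96 (x) by 66 (y), 60 mm high, open on top, with a flange round it (156 x by 144 y, underside 20 mm over the cup's bottom edge) and a bail with a wooden grip 66 long (x), 14 wide (y), 18 mm high. This point: the grip's centre, 115 mm over the bottom edge. Release tab at the -x end. Hung in the hopper by its flange, this point is 305 mm over the table.
- tab_top (a point): Centre of the top of the cup's release tab: black pad, 26 by 26 mm, on a spring rod, 66 mm from the grip's centre along the cup's -x and 30 mm below it. Axes as the cup's. Presses straight down 12 mm against a spring (4 N at first, 8 N at the bottom) and springs back. Set the cup towards the hopper's front (grip about 30 mm before the middle) so that it is clear of the folded cover.
- cup_tab (a joint): Travel of the release tab, m: 0 up, 0.012 fully down.
- cup_flap (a joint): Hinged bottom of the feed cup, linked to the tab, rad: 0 shut, about 1.25 wide open (tab fully down), hinged along the cup's +y side; its free edge then hangs about 56 mm below the cup's bottom edge.
- cap0: Yellow bottle cap, 38 mm across, 16 mm high, lying in the feed cup. Origin: centre of its underside.
- cap1: As cap0; a second cap in the cup.
- cap2: As cap0; a third cap, on top of the other two in the cup.
- flask: Bystander: steel vacuum flask with a black lid, 82 mm across, 308 mm tall, loose. Origin: centre of its underside, z up.
- jar_a: Bystander: closed glass jar with yellow plastic flakes, 92 mm across, 142 mm tall, loose. Origin: centre of its underside, z up.
- jar_b: Bystander: closed glass jar with green plastic flakes, same size as jar_a. Origin: centre of its underside, z up.
- tumbler: Bystander: empty orange plastic tumbler, 76 mm across, 105 mm tall, loose. Origin: centre of its underside, z up.
Not all that is in view belongs to the job. Of the things that look like the part that bears cup_grip, the middle-sized one is meant.

How it is judged:
By the outcome, as a careful person would: the job done as asked, in the order asked, and still so for the second after the job is handed in, with the robot touching nothing.
It also fails if it takes over 72 s, if anything falls off the work surface, if the arm or the gripper's body presses on something with over 40 N, if the wrist force passes 120 N, or if a joint passes its speed limit or range.

### The arm

A 6-joint arm with a two-finger parallel gripper is mounted at the origin on the work surface. World frame = base frame: x ahead of the robot, y to its left, z up, the work surface at z = 0. Lengths are in m, angles in degrees, forces in N, time in s.
With the tool pointing down it reaches from about 0.4 to 0.825 m from the base axis. Payload 7 kg.
Tool frame: the origin (TCP) lies midway between the tips of the shut fingers; the grasp point (between the pads) lies r.grip_depth behind it (r.grip_depth is the distance from the TCP to the grasp point, in m); z points along the fingers, y is the direction in which the jaws open and shut (so a half turn about z gives the same grasp; the last joint's range is limited). The gripper opens to 88 mm and grips with 3 to 60 N. Pads are 19 mm wide; open, the fingers measure 130 mm over their backs; the gripper's body (78 mm by 193 mm) begins 47 mm behind the grasp point.
Start: joints at [-53.451, 20.546, 0.682, 0, -70.136, -16.507], TCP at [0.231, -0.634, 0.227] pointing down, gripper open.
Joint ranges: [-176.03, 176.03], [-82.01, 121.73], [-58.28, 71.71], [-173.87, 95.51], [-174.79, -0.11], [-173.66, 173.66]. Speed limits (degrees/s): [136.94, 136.94, 172.46, 180, 180, 180].

### API

Orientations are given as [roll, pitch, yaw] about the fixed x, y, z axes, in that order (R = Rz(yaw) Ry(pitch) Rx(roll)).
In Python, from plant import r, imaging, close_job gives the robot as it stands.
- The arm moves only by the tool step_arm, never from a script. Its argument "commands" is a list of rows, each a list of 2 entries, a list of its own where there are three numbers: the shift along the tool's x, y, z in mm, then the turn about the tool's z in degrees. In form: [[[x, y, z], twist], ...]. A call has 1 to 20 rows; each row shifts and turns the commanded pose from where the row before left it, along the tool's axes as they then stand; what a row does not reach is not made up. A row lasts 1/8 s, in which the tool goes at most 62.5 mm and 10.7 degrees, less where a joint would pass 70% of its speed; a pose out of reach is approached as far as the arm can. A call with a gripper value outside its range is refused whole. "gripper" is the closure, from 0 (fully open) to 1 (shut), set as the call begins (left out, the last holds). The fingers move at their own pace and stop on an object; "grip_force" is the grip in N (left out, the last holds). Time passes only in rows, so rows that do not move let the fingers close. It gives the time, the measured TCP pose, the force and the opening at its end, in the units of the state.
- r.get_state(): the state, without advancing time (a new reading comes with each control period).
- imaging.capture(name): name is "scene" or "top"; returns a dict with "img" (384x512x3 uint8, red, green, blue), "z_map" (384x512 float32, m along the optical axis (not along the pixel's ray), 0 where there is no reading), "vfov" (degrees; the focal length in pixels is half the picture's height over the tangent of half this angle, whatever the lens; pixels are square), "cx", "cy" (the principal point, pixels), "D" ([k1, k2, p1, p2, k3] as OpenCV has them; the pictures are not rectified), "extrinsics" (4x4, takes a point from camera to world coordinates). Camera axes: x right, y down, z forward; pixel columns grow to the right and rows downward; lengths in m; the calibration is good to about 2 mm. A picture is of the moment at which its call begins.
- close_job(): hands the job in, once; it reports no verdict.
The state is a dict: "time_s": time; "joints": joint angles; "qd": joint speeds; "joint_torque": joint torques, N m; "tcp_pos": TCP position; "eef_rot": TCP orientation; "contact_force": force on the tool from outside, world axes, zero at the start; "moment": the same for the moment, N m; "gripper_width": finger opening in m.
Only numpy, scipy, OpenCV 4.12 (cv2) and the standard library are available. Lean on these libraries where they do the work, as an engineer would, in place of code of your own. Each camera call takes 0.05 s, during which the arm holds its last target.

## Working session

There is one attempt and no reset: what is moved stays moved. The work goes in short steps, Python scripts to look and compute and a tool call to move; the robot and the scene stay as the last step left them, time stands still between calls to the robot, and variables do not carry over. Pictures are saved under pics/ and viewed, and the job is handed in when it is done.

Besides the shell and the picture viewer there is one more tool, called as name([rows], argument=value, ...), one row to a line, values as JSON. step_arm: Moves the arm, as the interface text tells. Its arguments: {"type":"object","properties":{"commands":{"type":"array","items":{"type":"array"}},"gripper":{"type":"number"},"grip_force":{"type":"number"}},"required":["commands"]}

```bash
mkdir -p pics; ls
cat > h.py <<'E'
import numpy as np, cv2
from plant import r, imaging, close_job
def cap(n,save=None):
    c=imaging.capture(n)
    H,W=c['img'].shape[:2]
    f=H/2/np.tan(np.radians(c['vfov'])/2)
    c['K']=np.array([[f,0,c['cx']],[0,f,c['cy']],[0,0,1.]])
    c['D']=np.array(c['D'],float); c['T']=np.array(c['extrinsics'])
    if save: cv2.imwrite('pics/'+save,c['img'][:,:,::-1])
    return c
def ray(c,uv):
    p=cv2.undistortPoints(np.array(uv,float).reshape(-1,1,2),c['K'],c['D']).reshape(-1,2)
    return np.c_[p,np.ones(len(p))]
def onplane(c,uv,z):
    d=ray(c,uv)@c['T'][:3,:3].T; o=c['T'][:3,3]
    return o+d*((z-o[2])/d[:,2])[:,None]
def cloud(c):
    H,W=c['z_map'].shape
    v,u=np.mgrid[:H,:W]
    d=ray(c,np.c_[u.ravel(),v.ravel()])*c['z_map'].reshape(-1,1)
    P=d@c['T'][:3,:3].T+c['T'][:3,3]
    P[c['z_map'].ravel()<=0]=np.nan
    return P.reshape(H,W,3)
def proj(c,P):
    T=np.linalg.inv(c['T']); rv=cv2.Rodrigues(T[:3,:3])[0]
    return cv2.projectPoints(np.array(P,float).reshape(-1,1,3),rv,T[:3,3],c['K'],c['D'])[0].reshape(-1,2)
E
python3 - <<'E'
from h import *
np.set_printoptions(precision=3,suppress=True)
for n in('scene','top'):
    c=cap(n,n+'0.png'); print(n,c['vfov'],c['cx'],c['cy'],c['D'],c['T'])
s=r.get_state(); print(s, r.grip_depth)
E
```

```text
pics
scene 43.383349952880316 250.28759443016872 191.25681329752263 [-0.053  0.     0.     0.     0.   ] [[ 0.734  0.643 -0.221  0.75 ]
 [ 0.679 -0.697  0.229 -0.304]
 [-0.007 -0.318 -0.948  1.46 ]
 [ 0.     0.     0.     1.   ]]
top 45.65211494590767 258.8130619678182 197.33584906985197 [-0.164  0.     0.     0.     0.   ] [[-0.015 -0.992  0.123  0.305]
 [-1.     0.016  0.008 -0.019]
 [-0.01  -0.123 -0.992  1.439]
 [ 0.     0.     0.     1.   ]]
{'time_s': 0.1, 'joints': array([-53.452,  20.588,   0.637,  -0.017, -70.136, -16.506]), 'qd': array([-0.065, -0.107,  0.093,  0.081, -0.036,  0.038]), 'joint_torque': array([ -0.001, -58.416,  29.375,   7.016,   0.01 ,  -0.   ]), 'tcp_pos': array([ 0.231, -0.634,  0.226]), 'eef_rot': array([ 179.912,   -0.009, -159.964]), 'contact_force': array([-0.41 , -0.145, -0.508]), 'moment': array([0.012, 0.01 , 0.005]), 'gripper_width': 0.08746810506874206} 0.0188
```

View pics/scene0.png

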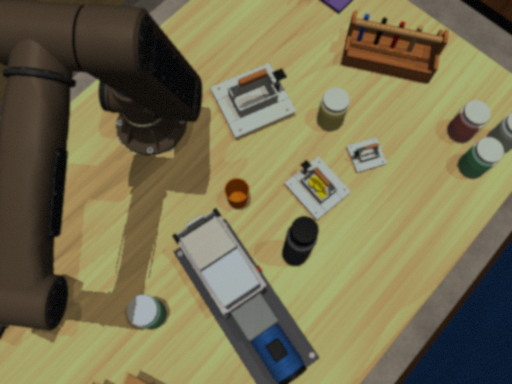

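View pics/top0.png

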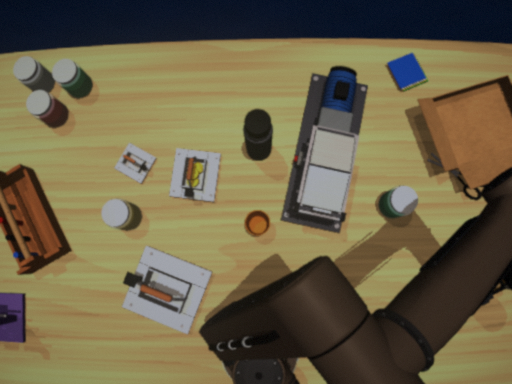

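Candidates for the cup: large one at top (167,290) / scene (255,97); middle one with yellow caps at top (195,175) / scene (318,187); small one at top (135,163) / scene (367,154). The middle-sized one with yellow caps is the one meant. I'll check it close up.

Run:
```python
from h import *
c=cap('top'); d=cap('scene')
a=cv2.resize(c['img'][130:230,150:350][:,:,::-1],None,fx=4,fy=4,interpolation=cv2.INTER_CUBIC)
cv2.imwrite('pics/crop1.png',a)
b=cv2.resize(d['img'][140:340,160:360][:,:,::-1],None,fx=3,fy=3,interpolation=cv2.INTER_CUBIC)
cv2.imwrite('pics/crop2.png',b)
a=cv2.resize(c['img'][60:240,270:380][:,:,::-1],None,fx=3.3,fy=3.3,interpolation=cv2.INTER_CUBIC)
cv2.imwrite('pics/crop3.png',a)
np.set_printoptions(precision=3,suppress=True)
P=cloud(c); Q=cloud(d)
np.save('P.npy',P);np.save('Q.npy',Q)
print('depth stats top',np.isfinite(P[...,2]).mean(),np.isfinite(Q[...,2]).mean())
for uv in [(195,175),(200,195),(130,240),(257,135),(118,213),(400,200),(257,223),(330,150),(322,190)]:
    print(uv,P[uv[1],uv[0]])
for uv in [(318,187),(300,240),(236,192),(146,312),(335,105),(205,240),(235,280)]:
    print(uv,Q[uv[1],uv[0]])
```

```text
depth stats top 0.9964345296223959 0.9958953857421875
(195, 175) [0.553 0.192 0.039]
(200, 195) [0.491 0.178 0.026]
(130, 240) [ 0.353  0.408 -0.002]
(257, 135) [ 0.609 -0.007  0.297]
(118, 213) [0.428 0.405 0.136]
(400, 200) [ 0.451 -0.417  0.143]
(257, 223) [ 0.402  0.001 -0.002]
(330, 150) [ 0.58  -0.203  0.235]
(322, 190) [ 0.472 -0.178  0.231]
(318, 187) [0.565 0.191 0.04 ]
(300, 240) [ 0.656 -0.037  0.308]
(236, 192) [0.381 0.012 0.012]
(146, 312) [ 0.469 -0.426  0.14 ]
(335, 105) [0.444 0.396 0.139]
(205, 240) [ 0.468 -0.186  0.232]
(235, 280) [ 0.596 -0.209  0.232]
```

View pics/crop1.png

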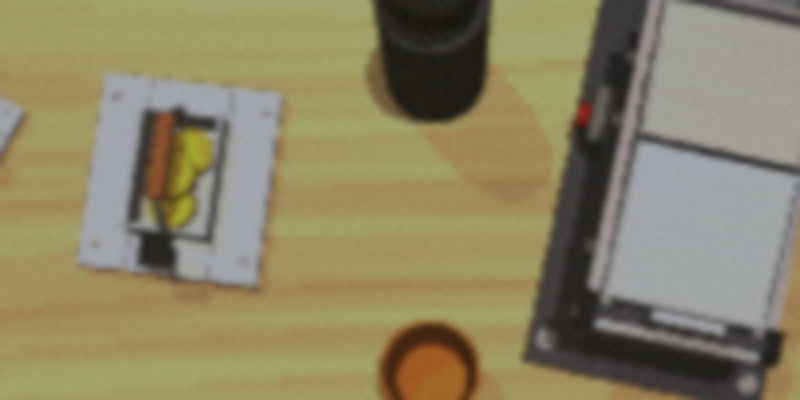

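View pics/crop2.png

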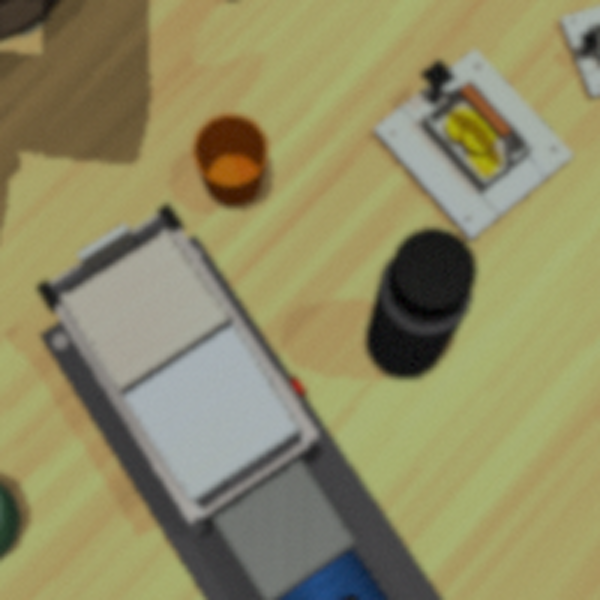

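View pics/crop3.png

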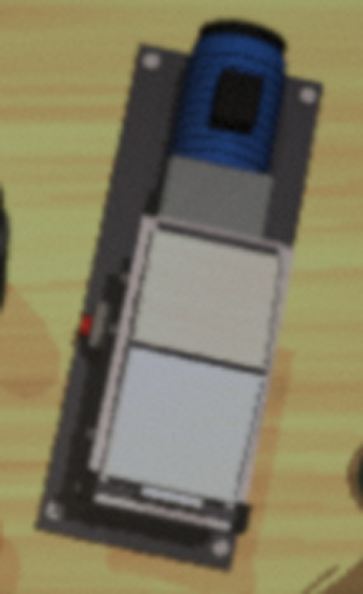

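Run:
```python
from h import *
P=np.load('P.npy').reshape(-1,3);Q=np.load('Q.npy').reshape(-1,3)
def rast(A,x0,x1,y0,y1,s=0.001):
    im=np.zeros((int((x1-x0)/s),int((y1-y0)/s),3),np.uint8)
    for p in A:
        if not np.isfinite(p[0]):continue
        i=int((x1-p[0])/s);j=int((y1-p[1])/s)
        if 0<=i<im.shape[0] and 0<=j<im.shape[1]:
            h=p[2]; 
            col=(60,60,60) if h<.1 else (255,0,0) if h<.19 else (0,255,0) if h<.216 else (0,255,255) if h<.225 else (0,0,255) if h<.245 else (255,255,255)
            cv2.circle(im,(j,i),1,col,-1)
    return im
a=rast(P,.33,.85,-.40,-.0);b=rast(Q,.33,.85,-.40,-.0)
cv2.imwrite('pics/rast.png',np.hstack([a,b]))
# cup flange
for n,A in(('P',P),('Q',Q)):
    m=(A[:,0]>.42)&(A[:,0]<.7)&(A[:,1]>.08)&(A[:,1]<.3)&(A[:,2]>.014)&(A[:,2]<.035)
    B=A[m]; print(n,m.sum(),np.median(B[:,2]),cv2.minAreaRect((B[:,:2]*1000).astype(np.float32)))
```

```text
P 1612 0.023085871160579585 ((558.8810424804688, 197.02774047851562), (144.36642456054688, 158.34780883789062), 82.00605010986328)
Q 1571 0.0229931343680716 ((560.9692993164062, 196.6844024658203), (148.0235595703125, 157.34884643554688), 82.2236099243164)
```

View pics/rast.png

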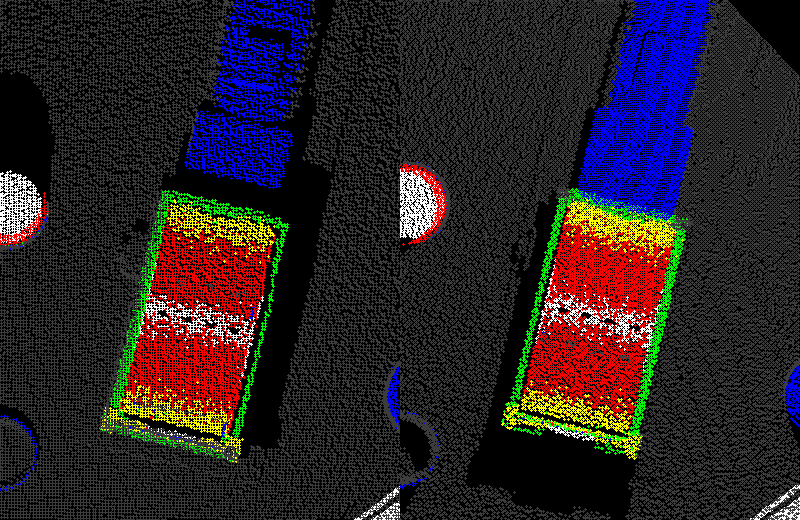

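Run:
```python
from h import *
np.set_printoptions(precision=4,suppress=True)
c=cap('top');d=cap('scene')
P=np.load('P.npy').reshape(-1,3);Q=np.load('Q.npy').reshape(-1,3)
for n,A in(('P',P),('Q',Q)):
    A=A[np.isfinite(A[:,0])]
    A=A[(A[:,0]>.38)&(A[:,0]<.7)&(A[:,1]>-.32)&(A[:,1]<-.08)&(A[:,2]>.2)]
    best=None
    for it in range(3):
        yaw=-13.5 if best is None else best
        R=np.array([[np.cos(np.radians(yaw)),np.sin(np.radians(yaw))],[-np.sin(np.radians(yaw)),np.cos(np.radians(yaw))]])
        B=A[:,:2]@R.T
        xs=np.arange(B[:,0].min()+.04,B[:,0].max()-.02,.006)
        lo=[];hi=[]
        for x in xs:
            s=B[(abs(B[:,0]-x)<.003),1]; lo.append(np.sort(s)[1]);hi.append(np.sort(s)[-2])
        pl=np.polyfit(xs,lo,1);ph=np.polyfit(xs,hi,1)
        best=yaw+np.degrees(np.arctan((pl[0]+ph[0])/2))
        if it<2: continue
    yc=(np.median(lo)+np.median(hi))/2
    rear=[np.sort(B[abs(B[:,1]-y)<.004,0])[-2] for y in np.arange(yc-.05,yc+.05,.008)]
    xr=np.median(rear); cen=R.T@np.array([xr-.123,yc])
    zr=A[(B[:,0]>xr-.01),2]
    print(n,'yaw',best,'slopes',pl[0],ph[0],'w',np.median(hi)-np.median(lo),'rear',xr,np.ptp(rear),'centre',cen,np.median(zr))
# lug, pads
print(proj(c,[[.5,-.2,.21]]))
# grip orange mask
for n,k in(('top',c),('scene',d)):
    im=k['img'].astype(int); m=(im[...,0]>110)&(im[...,0]-im[...,1]>45)&(im[...,2]<90)
    PP=cloud(k); reg=(PP[...,0]>.47)&(PP[...,0]<.65)&(PP[...,1]>.1)&(PP[...,1]<.28)&(PP[...,2]>.09)
    m2=(m&reg); v,u=np.nonzero(m2); print(n,len(u),u.mean(),v.mean(), PP[m2].mean(0),np.median(PP[m2][:,2]))
    print(onplane(k,[[u.mean(),v.mean()]],.124))
    pts=onplane(k,np.c_[u,v],.124)[:,:2]
    print(cv2.minAreaRect((pts*1000).astype(np.float32)))
    t=reg&(im.max(2)<60)&(PP[...,2]<.11); print('dark',PP[t].mean(0) if t.any() else None)
    b=(PP[...,0]>.45)&(PP[...,0]<.56)&(PP[...,1]>.15)&(PP[...,1]<.25)&(PP[...,2]>.07)&(PP[...,2]<.095)&(im.max(2)<70)
    print('tab',b.sum(),np.median(PP[b],axis=0))
```

```text
P yaw -13.143178844931349 slopes 0.008989759715372062 -0.008257315510900639 w 0.12956686998074007 rear 0.6796991144272786 0.0049050322656186696 centre [ 0.5255 -0.1978] 0.21130395358728316
Q yaw -13.19086615152141 slopes 0.0025288454030641095 -0.002529825283044229 w 0.12846965459878146 rear 0.6803733581744935 0.0034383470428069884 centre [ 0.5262 -0.1973] 0.21149493185902934
[[328.7116 180.83  ]]
top 58 189.4655172413793 168.68965517241378 [0.5571 0.1957 0.1226] 0.12250647042104068
[[0.5568 0.1954 0.124 ]]
((557.6122436523438, 195.07720947265625), (8.821120262145996, 57.80015563964844), 80.97310638427734)
dark [0.5281 0.1926 0.093 ]
tab 65 [0.4927 0.2033 0.0843]
scene 50 321.18 175.96 [0.5601 0.1946 0.1233] 0.12309163879217644
[[0.5602 0.1944 0.124 ]]
((560.7994384765625, 194.3100128173828), (7.726258754730225, 57.14410400390625), 81.69110107421875)
dark None
tab 50 [0.4975 0.2029 0.0848]
```

```bash
cat >> h.py <<'E'
YAW=np.radians(-13.2); C=np.array([.526,-.1975])
def sh(A):
    A=np.asarray(A,float); B=A.copy(); d=A[...,:2]-C
    B[...,0]=d[...,0]*np.cos(YAW)+d[...,1]*np.sin(YAW); B[...,1]=-d[...,0]*np.sin(YAW)+d[...,1]*np.cos(YAW); return B
def ush(x,y): return C+np.array([x*np.cos(YAW)-y*np.sin(YAW),x*np.sin(YAW)+y*np.cos(YAW)])
def move(target,yaw):
    """tool-axis shift (mm) and twist from present pose to target"""
    s=r.get_state(); d=(np.array(target)-s['tcp_pos'])*1000; a=np.radians(s['eef_rot'][2])
    tx=np.array([np.cos(a),np.sin(a),0]);ty=np.array([np.sin(a),-np.cos(a),0])
    tw=-((yaw-s['eef_rot'][2]+180)%360-180)
    return d@tx,d@ty,-d[2],tw
E
python3 - <<'E'
from h import *
np.set_printoptions(precision=4,suppress=True)
for n in 'PQ':
    A=np.load(n+'.npy').reshape(-1,3);A=A[np.isfinite(A[:,0])];S=sh(A)
    m=(abs(S[:,0])<.15)&(abs(S[:,1])<.04)&(S[:,2]>.19)
    S=S[m]
    for x in np.arange(-.14,.13,.01):
        k=abs(S[:,0]-x)<.005
        if k.sum()>3: print(n,round(x,3),k.sum(),np.percentile(S[k,2],[5,50,95]))
print(sh([[.609,-.007,.3]]),ush(-.145,0),ush(-.03,0),ush(-.096,0))
E
```

```text
P -0.12 162 [0.2067 0.2143 0.2639]
P -0.11 60 [0.2168 0.2616 0.2683]
P -0.1 91 [0.2171 0.2204 0.2248]
P -0.09 112 [0.2183 0.2227 0.2266]
P -0.08 112 [0.2211 0.2257 0.2296]
P -0.07 117 [0.2245 0.2282 0.2332]
P -0.06 115 [0.2264 0.2308 0.2348]
P -0.05 113 [0.2307 0.2336 0.2375]
P -0.04 119 [0.2325 0.2363 0.2409]
P -0.03 111 [0.2349 0.2388 0.2422]
P -0.02 117 [0.2378 0.2419 0.2452]
P -0.01 115 [0.2401 0.2442 0.2486]
P 0.0 92 [0.2421 0.2468 0.251 ]
P 0.01 108 [0.2421 0.2459 0.249 ]
P 0.02 97 [0.239  0.2431 0.2472]
P 0.03 101 [0.2366 0.2401 0.2433]
P 0.04 100 [0.2338 0.2377 0.2413]
P 0.05 99 [0.2311 0.2351 0.2391]
P 0.06 98 [0.2286 0.2321 0.2362]
P 0.07 96 [0.2255 0.2299 0.2336]
P 0.08 94 [0.2226 0.2272 0.2304]
P 0.09 96 [0.2212 0.224  0.228 ]
P 0.1 98 [0.2174 0.2216 0.2258]
P 0.11 78 [0.211  0.218  0.2227]
P 0.12 78 [0.2066 0.2118 0.2163]
Q -0.12 16 [0.2063 0.2114 0.2264]
Q -0.11 236 [0.1938 0.2328 0.2646]
Q -0.1 61 [0.2153 0.2194 0.2242]
Q -0.09 105 [0.2179 0.2217 0.2256]
Q -0.08 101 [0.2206 0.2252 0.2284]
Q -0.07 106 [0.2241 0.2272 0.231 ]
Q -0.06 109 [0.2269 0.2303 0.2341]
Q -0.05 110 [0.2292 0.2327 0.2361]
Q -0.04 108 [0.2317 0.2355 0.2389]
Q -0.03 109 [0.2342 0.2379 0.2417]
Q -0.02 116 [0.2366 0.2406 0.2445]
Q -0.01 118 [0.2397 0.2435 0.2472]
Q 0.0 105 [0.2423 0.2457 0.2484]
Q 0.01 111 [0.2421 0.246  0.2499]
Q 0.02 131 [0.2398 0.244  0.248 ]
Q 0.03 130 [0.2369 0.2406 0.2454]
Q 0.04 131 [0.2342 0.2377 0.2419]
Q 0.05 128 [0.2315 0.2351 0.2399]
Q 0.06 128 [0.2293 0.2327 0.2363]
Q 0.07 130 [0.2257 0.2303 0.2336]
Q 0.08 131 [0.2229 0.2273 0.2319]
Q 0.09 127 [0.2204 0.2242 0.2284]
Q 0.1 128 [0.2176 0.2222 0.2267]
Q 0.11 134 [0.2113 0.2188 0.2233]
Q 0.12 122 [0.2063 0.2118 0.2179]
[[0.0373 0.2044 0.3   ]] [ 0.3848 -0.1644] [ 0.4968 -0.1906] [ 0.4325 -0.1756]
```

Run:
```python
from h import *
print(move([*ush(-.15,0),.30],166.8), r.get_state()['eef_rot'])
```

```text
(np.float64(-301.0069409918101), np.float64(391.27994679738424), np.float64(-73.77093936405998), np.float64(33.23706884200601)) [ 1.79966267e+02 -5.04249183e-03 -1.59962931e+02]
```

step_arm([
  [[-20,26,-5],0],
  [[-20,26,-5],0],
  [[-20,26,-5],0],
  [[-20,26,-5],0],
  [[-20,26,-5],0],
  [[-20,26,-5],0],
  [[-20,26,-5],0],
  [[-20,26,-5],0],
  [[-20,26,-5],0],
  [[-20,26,-5],0],
  [[-20,26,-5],0],
  [[-20,26,-5],0],
  [[-20,26,-5],0],
  [[-20,26,-5],0],
  [[-20,26,-5],0],
  [[0,0,0],8.3],
  [[0,0,0],8.3],
  [[0,0,0],8.3],
  [[0,0,0],8.3],
  [[0,0,0],0],
], gripper=1, grip_force=20)

```text
time_s: 2.8
tcp_pos: [0.3794, -0.1649, 0.3017]
eef_rot: [180.0, 0.0, 166.9]
contact_force: [0.3, 0.7, 0.3]
gripper_width: 0.0002
```

Run:
```python
from h import *
s=r.get_state();print(s['time_s'],s['tcp_pos'],s['eef_rot'],s['joints'],s['contact_force'],s['gripper_width'],sh(s['tcp_pos']))
print(move([*ush(-.15,0),.24],166.8))
cap('top','top1.png');cap('scene','scene1.png')
```

```text
2.8 [ 0.37938369 -0.16488625  0.3016536 ] [1.79991442e+02 1.63101693e-02 1.66897350e+02] [ 4.12949610e+00 -7.90189119e+00 -2.22622584e+01 -3.45048841e-03
 -7.56215194e+01 -1.07231288e+02] [0.31594947 0.67004617 0.32762198] 0.00024600098114777144 [-0.15018993 -0.0017279   0.3016536 ]
(np.float64(-0.19286295751511182), np.float64(1.727576328454792), np.float64(61.65359683894928), np.float64(0.09735028173483329))
```

View pics/scene1.png

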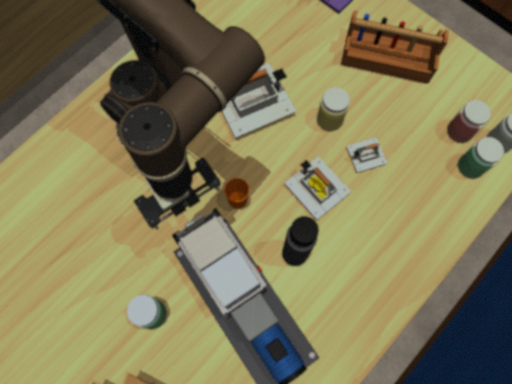

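step_arm([
  [[0,0,15],0],
  [[0,0,20],0],
  [[0,2,20],0],
  [[0,0,7],0],
  [[-8,0,0],0],
  [[-8,0,0],0],
  [[-5,0,0],0],
  [[-5,0,0],0],
  [[-5,0,0],0],
  [[-5,0,0],0],
  [[-5,0,0],0],
  [[-5,0,0],0],
  [[-5,0,0],0],
  [[-5,0,0],0],
])

```text
time_s: 4.65
tcp_pos: [0.4348, -0.1758, 0.2396]
eef_rot: [-180.0, 0.0, 166.8]
contact_force: [-1.9, -0.1, 1.9]
gripper_width: 0.0007
```

Run:
```python
from h import *
s=r.get_state();print(s['time_s'],s['contact_force'],sh(s['tcp_pos']))
```

```text
4.65 [-1.88224817 -0.07408791  1.85880459] [-0.09368905  0.00027087  0.23955141]
```

step_arm([
  [[-8,0,0],0],
  [[-8,0,0],0],
  [[-8,0,0],0],
  [[-8,0,0],0],
  [[-8,0,0],0],
  [[-8,0,0],0],
  [[-8,0,0],0],
  [[-8,0,0],0],
  [[-8,0,0],0],
  [[-8,0,0],0],
  [[-8,0,0],0],
  [[-8,0,0],0],
  [[-8,0,0],0],
  [[-8,0,0],0],
  [[-8,0,0],0],
  [[-6,0,0],0],
  [[0,0,0],0],
])

```text
time_s: 6.78
tcp_pos: [0.5578, -0.2044, 0.2394]
eef_rot: [180.0, 0.0, 166.8]
contact_force: [0.3, -0.4, 0.4]
gripper_width: 0.0006
```

Run:
```python
from h import *
s=r.get_state();print(s['time_s'],s['contact_force'],sh(s['tcp_pos']))
for n in('top','scene'):
    c=cap(n)
    uv=proj(c,[[*C,.25]])[0].astype(int); u,v=uv
    cv2.imwrite('pics/b_%s.png'%n,cv2.resize(c['img'][max(0,v-90):v+90,max(0,u-100):u+100][:,:,::-1],None,fx=3,fy=3,interpolation=cv2.INTER_CUBIC))
    A=cloud(c).reshape(-1,3);A=A[np.isfinite(A[:,0])];S=sh(A)
    S=S[(S[:,0]>.0)&(S[:,0]<.14)&(abs(S[:,1])<.05)&(S[:,2]>.2)&(S[:,2]<.335)]
    for x in np.arange(0,.13,.01):
        k=abs(S[:,0]-x)<.005
        if k.sum()>3: print(n,round(x,3),k.sum(),np.percentile(S[k,2],[5,50,95]))
```

```text
6.775 [ 0.29800716 -0.44271389  0.35578834] [0.03252495 0.00053378 0.23944019]
top 0.0 82 [0.32023721 0.3263669  0.33196887]
top 0.01 46 [0.32019759 0.32669656 0.33095239]
top 0.02 17 [0.27517622 0.32831574 0.33238091]
top 0.03 15 [0.31007066 0.32757944 0.33146251]
top 0.04 6 [0.22148537 0.31411399 0.32859733]
top 0.05 30 [0.21645801 0.2194716  0.22419928]
top 0.06 54 [0.22378199 0.23894104 0.25809177]
top 0.07 8 [0.25452476 0.25956962 0.26662307]
scene 0.05 22 [0.2159935  0.21910504 0.2353731 ]
scene 0.06 125 [0.21992133 0.32224002 0.33106914]
scene 0.07 185 [0.2586433  0.32373164 0.33063069]
scene 0.08 99 [0.29709889 0.31847735 0.32439031]
scene 0.09 228 [0.2966702  0.31516131 0.326216  ]
scene 0.1 257 [0.25530282 0.27660653 0.29658482]
scene 0.11 233 [0.21295499 0.23377142 0.25525576]
scene 0.12 149 [0.20654854 0.2119744  0.21612595]
```

View pics/b_scene.png

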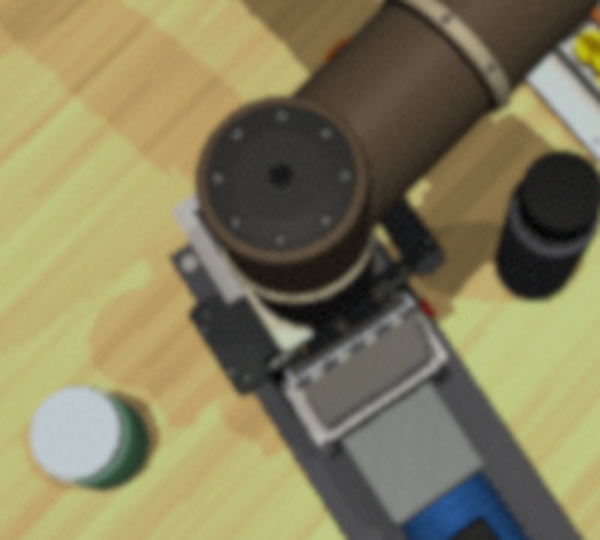

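View pics/b_top.png

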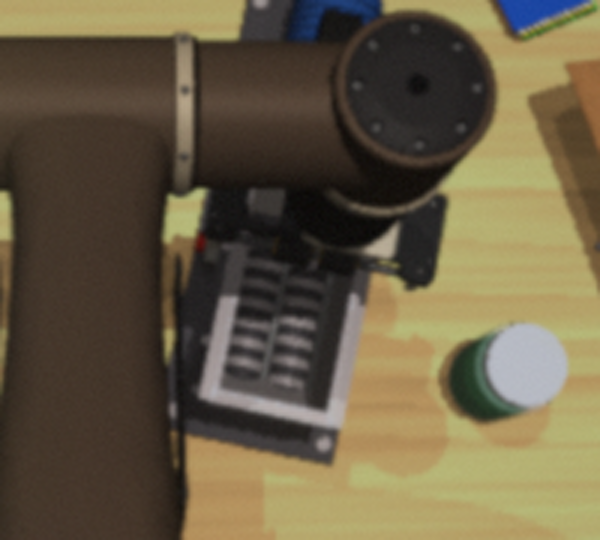

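step_arm([
  [[12,0,0],0],
  [[13,0,0],0],
  [[0,0,-15],0],
  [[0,0,-15],0],
  [[0,0,-15],0],
  [[-10,0,0],0],
  [[-10,0,0],0],
  [[-10,0,0],0],
  [[-10,0,0],0],
  [[-10,0,0],0],
  [[-6,0,0],0],
  [[-6,0,0],0],
  [[-6,0,0],0],
  [[-4,0,0],0],
  [[0,0,0],0],
])

```text
time_s: 8.75
tcp_pos: [0.6033, -0.2151, 0.2844]
eef_rot: [180.0, 0.0, 166.8]
contact_force: [-0.7, 0.1, -0.2]
gripper_width: 0.0004
```

Run:
```python
from h import *
s=r.get_state();print(s['time_s'],s['contact_force'],sh(s['tcp_pos']))
```

```text
8.75 [-0.68093255  0.10945036 -0.21119993] [0.07924213 0.0004971  0.28438221]
```

step_arm([
  [[-3,0,0],0],
  [[-3,0,0],0],
  [[-2,0,0],0],
])

```text
time_s: 9.12
tcp_pos: [0.6108, -0.217, 0.2846]
eef_rot: [-180.0, -0.0, 166.8]
contact_force: [-0.6, 0.2, 1.2]
gripper_width: 0.0009
```

step_arm([
  [[-2,0,0],0],
  [[-1,0,0],0],
])

```text
time_s: 9.38
tcp_pos: [0.6138, -0.2176, 0.2846]
eef_rot: [-180.0, -0.0, 166.8]
contact_force: [-1.0, -0.4, 0.2]
gripper_width: 0.0005
```

Run:
```python
from h import *
s=r.get_state();print(s['time_s'],s['contact_force'],sh(s['tcp_pos']))
```

```text
9.375 [-1.03086331 -0.43740905  0.20393384] [0.09003456 0.00045587 0.28455436]
```

step_arm([
  [[-1.5,0,0],0],
  [[-1.5,0,0],0],
])

```text
time_s: 9.62
tcp_pos: [0.6161, -0.2182, 0.2845]
eef_rot: [-180.0, -0.1, 166.8]
contact_force: [-7.1, 2.6, 2.5]
gripper_width: 0.0003
```

step_arm([
  [[-1,0,0],0],
  [[-1,0,0],0],
])

```text
time_s: 9.88
tcp_pos: [0.6163, -0.2183, 0.2845]
eef_rot: [-180.0, -0.3, 166.8]
contact_force: [-11.2, 4.9, 5.8]
gripper_width: 0.0002
```

step_arm([
  [[8,0,0],0],
  [[15,0,0],0],
  [[20,0,-10],0],
  [[25,0,-20],0],
  [[30,0,-20],0],
  [[40,0,-20],0],
  [[40,0,0],0],
  [[0,0,0],0],
])

```text
time_s: 10.88
tcp_pos: [0.4429, -0.1779, 0.3562]
eef_rot: [179.9, 0.2, 166.9]
contact_force: [0.8, -0.8, -0.6]
gripper_width: 0.0007
```

Run:
```python
from h import *
s=r.get_state();print(s['time_s'],s['tcp_pos'],s['contact_force'],sh(s['tcp_pos']))
for n in('top','scene'):
    c=cap(n)
    uv=proj(c,[[*C,.25]])[0].astype(int); u,v=uv
    cv2.imwrite('pics/c_%s.png'%n,cv2.resize(c['img'][max(0,v-90):v+90,max(0,u-100):u+100][:,:,::-1],None,fx=3,fy=3,interpolation=cv2.INTER_CUBIC))
    A=cloud(c).reshape(-1,3);A=A[np.isfinite(A[:,0])];S=sh(A)
    S=S[(S[:,0]>.05)&(S[:,0]<.15)&(abs(S[:,1])<.05)&(S[:,2]>.2)&(S[:,2]<.335)]
    for x in np.arange(0.05,.13,.005):
        k=abs(S[:,0]-x)<.0025
        if k.sum()>3: print(n,round(x,3),k.sum(),np.percentile(S[k,2],[5,50,95]))
print(move([.500,.06,.36],172)); print(move([.559,.196,.20],172))
```

```text
10.875 [ 0.44287084 -0.17790684  0.35622113] [ 0.75011153 -0.78863327 -0.55964814] [-8.54069152e-02  9.28671048e-05  3.56221127e-01]
top 0.09 66 [0.21690925 0.24587518 0.26361136]
top 0.095 56 [0.21680683 0.26080302 0.26605236]
top 0.1 156 [0.2199134  0.28068276 0.32306486]
top 0.105 262 [0.25098334 0.29670392 0.32841029]
top 0.11 28 [0.32023525 0.32546777 0.32868404]
scene 0.095 40 [0.25944213 0.26281903 0.2660336 ]
scene 0.1 5 [0.25894904 0.2634762  0.2653778 ]
scene 0.105 44 [0.31989712 0.32340333 0.3280173 ]
scene 0.11 157 [0.24600637 0.32015333 0.33028709]
scene 0.115 223 [0.21110675 0.2476142  0.32325537]
scene 0.12 84 [0.20584454 0.21129899 0.21663662]
scene 0.125 31 [0.20321595 0.20989653 0.21311515]
(np.float64(0.3728336488979994), np.float64(244.47376021834074), np.float64(-4.760726994482267), np.float64(-5.140503809140029))
(np.float64(-26.16407088038461), np.float64(390.32571494642707), np.float64(155.2392730055177), np.float64(-5.140503809140029))
```

View pics/c_scene.png

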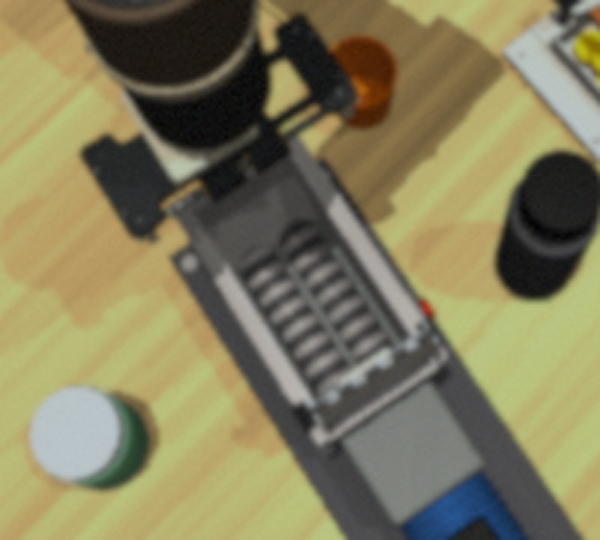

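View pics/c_top.png

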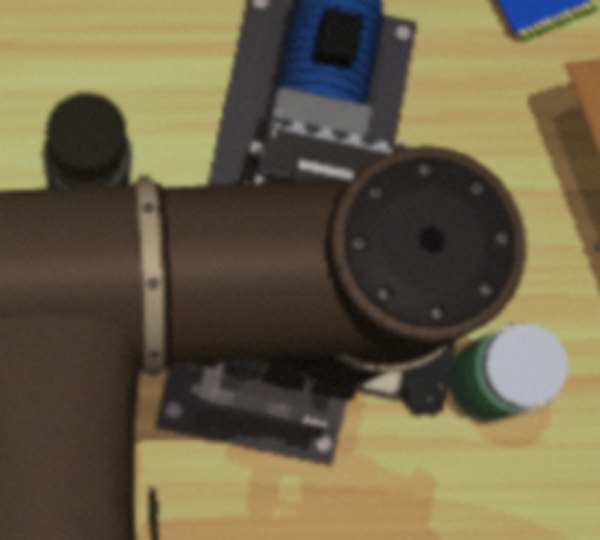

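Run:
```python
from h import *
np.set_printoptions(precision=3,suppress=True)
c=cap('top','top2.png'); P=cloud(c)
for y in np.arange(-.3,.5,.05):
  for x in (.25,.3,.35,.4,.45,.5):
    pass
A=P.reshape(-1,3);A=A[np.isfinite(A[:,0])&(A[:,2]>.36)]
for y in np.arange(-.35,.4,.05):
  k=abs(A[:,1]-y)<.02
  if k.sum()>5: print(round(y,2),'x',A[k,0].min(),A[k,0].max(),'z',np.percentile(A[k,2],[5,50,99]))
print(r.get_state()['joints'])
```

```text
-0.25 x 0.38377016167838224 0.4316686105092116 z [0.438 0.463 0.467]
-0.2 x 0.39168401171126255 0.490716169100442 z [0.52  0.796 0.799]
-0.15 x 0.39303418342905544 0.4889468230310695 z [0.447 0.793 0.799]
-0.1 x 0.3934823533792869 0.48552320948824673 z [0.741 0.773 0.78 ]
-0.05 x 0.12240688760447868 0.48835940105529807 z [0.751 0.778 0.821]
-0.0 x 0.1333829338811102 0.48439228807829204 z [0.775 0.803 0.83 ]
0.05 x 0.1244285485512818 0.48231764667711974 z [0.76  0.783 0.825]
0.1 x 0.04805364668870765 0.47155127276633335 z [0.378 0.467 0.764]
0.15 x 0.046734680175467225 0.05731365238373595 z [0.371 0.452 0.524]
[   1.764   -1.87   -10.211    0.004  -81.591 -104.911]
```

View pics/top2.png

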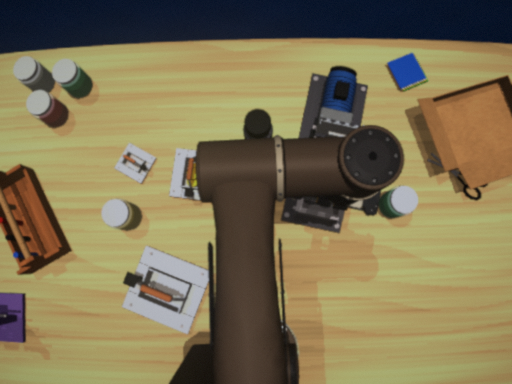

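step_arm([
  [[-2,30,0],0],
  [[-2,30,0],0],
  [[-2,30,0],0],
  [[-2,30,0],0],
  [[-2,30,0],0],
  [[-2,30,0],0],
  [[-2,30,0],0],
  [[-2,30,0],0],
  [[-2,30,0],0],
  [[-2,30,0],0],
  [[-2,30,0],0],
  [[-2,30,0],0],
  [[-2,30,0],0],
  [[0,0,0],-5.1],
  [[0,0,30],0],
  [[0,0,35],0],
  [[0,0,35],0],
  [[0,0,35],0],
  [[0,0,15],0],
  [[0,0,0],0],
], gripper=0)

```text
time_s: 13.52
tcp_pos: [0.5593, 0.1959, 0.204]
eef_rot: [-179.9, -0.1, 172.0]
contact_force: [0.4, 0.5, 1.1]
gripper_width: 0.0877
```

Run:
```python
from h import *
np.set_printoptions(precision=4,suppress=True)
s=r.get_state();print(s['time_s'],s['tcp_pos'],s['eef_rot'],s['contact_force'],s['gripper_width'])
for n in('top','scene'):
    c=cap(n); k=c
    uv=proj(c,[[.559,.196,.1]])[0].astype(int); u,v=uv
    cv2.imwrite('pics/d_%s.png'%n,cv2.resize(c['img'][max(0,v-60):v+60,max(0,u-70):u+70][:,:,::-1],None,fx=4,fy=4,interpolation=cv2.INTER_CUBIC))
print(move([.559,.196,.0962],172))
```

```text
13.525 [0.5593 0.1959 0.204 ] [-179.9251   -0.0565  171.9572] [0.3637 0.516  1.0559] 0.0876620359226046
(np.float64(1.106654855928368), np.float64(-0.3606733275665104), np.float64(109.6869937128495), np.float64(-0.04018609842171372))
```

View pics/d_scene.png

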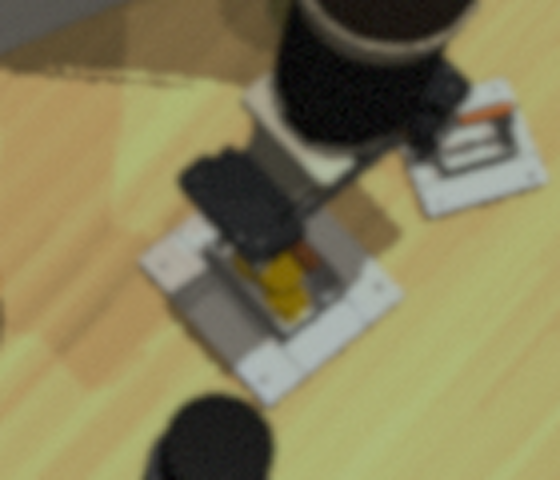

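View pics/d_top.png

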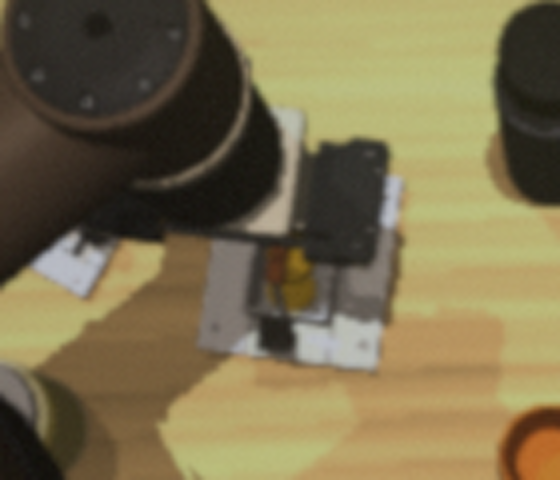

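step_arm([
  [[1,0,25],0],
  [[0,0,25],0],
  [[0,0,25],0],
  [[0,0,20],0],
  [[0,0,12],0],
  [[0,0,0],0],
])

```text
time_s: 14.38
tcp_pos: [0.5585, 0.1959, 0.0978]
eef_rot: [-180.0, 0.0, 171.9]
contact_force: [-0.1, -0.3, 0.4]
gripper_width: 0.0879
```

step_arm([
  [[0,0,0],0],
  [[0,0,0],0],
  [[0,0,0],0],
  [[0,0,0],0],
  [[0,0,0],0],
  [[0,0,0],0],
], gripper=1, grip_force=40)

```text
time_s: 15.12
tcp_pos: [0.5583, 0.1958, 0.0976]
eef_rot: [-180.0, -0.0, 171.9]
contact_force: [1.0, -0.7, -0.2]
gripper_width: 0.0333
```

step_arm([
  [[0,0,0],0],
  [[0,0,0],0],
  [[0,0,0],0],
  [[0,0,0],0],
])

```text
time_s: 15.62
tcp_pos: [0.5583, 0.1958, 0.0974]
eef_rot: [-180.0, -0.0, 171.9]
contact_force: [1.4, 1.0, -1.8]
gripper_width: 0.0143
```

step_arm([
  [[0,0,-4],0],
  [[0,0,-8],0],
  [[0,0,-10],0],
  [[0,0,-10],0],
  [[0,0,-10],0],
  [[0,0,0],0],
])

```text
time_s: 16.38
tcp_pos: [0.5589, 0.1962, 0.1409]
eef_rot: [179.9, 0.1, 171.9]
contact_force: [0.1, -0.3, -3.9]
gripper_width: 0.0138
```

Run:
```python
from h import *
np.set_printoptions(precision=4,suppress=True)
s=r.get_state();print(s['time_s'],s['tcp_pos'],s['eef_rot'],s['contact_force'],s['moment'],s['gripper_width'])
for n in('top','scene'):
    c=cap(n)
    uv=proj(c,[[.559,.196,.1]])[0].astype(int); u,v=uv
    cv2.imwrite('pics/e_%s.png'%n,cv2.resize(c['img'][max(0,v-60):v+60,max(0,u-70):u+70][:,:,::-1],None,fx=4,fy=4,interpolation=cv2.INTER_CUBIC))
    A=cloud(c).reshape(-1,3); A=A[np.isfinite(A[:,0])]
    B=A[(A[:,0]>.45)&(A[:,0]<.67)&(A[:,1]>.10)&(A[:,1]<.29)&(A[:,2]>.045)&(A[:,2]<.085)]
    if len(B)>50:
        M=np.c_[B[:,:2]-[.559,.196],np.ones(len(B))]; 
        for _ in range(5):
            co=np.linalg.lstsq(M,B[:,2],rcond=None)[0]; e=B[:,2]-M@co; k=abs(e)<.005; M=M[k];B=B[k]
        print(n,len(B),co)
```

```text
16.375 [0.5589 0.1962 0.1409] [179.9136   0.0953 171.9497] [ 0.1476 -0.2606 -3.8528] [-0.0027 -0.0825 -0.0547] 0.013810654588792689
top 661 [-0.0048  0.002   0.0661]
scene 927 [0.0014 0.0055 0.0661]
```

View pics/e_scene.png

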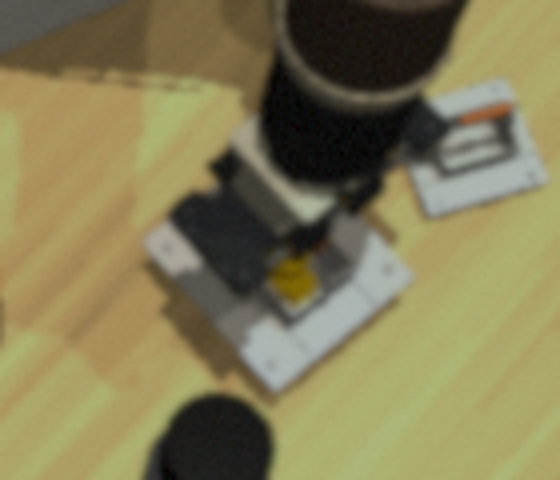

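step_arm([
  [[0,0,-10],0],
  [[0,0,-20],0],
  [[0,0,-20],0],
  [[0,0,-20],0],
  [[0,0,-20],0],
  [[0,0,-20],0],
  [[0,0,-20],0],
  [[0,0,-20],0],
  [[0,0,-20],0],
  [[0,0,-20],0],
  [[0,0,-10],0],
  [[10,-6,0],0],
  [[20,-12,0],0],
  [[20,-12,0],0],
  [[20,-12,0],0],
  [[20,-12,0],0],
  [[11,-7,0],0],
  [[0,0,0],0],
])

```text
time_s: 18.73
tcp_pos: [0.449, 0.1491, 0.3397]
eef_rot: [180.0, 0.0, 172.0]
contact_force: [0.8, 0.4, -4.1]
gripper_width: 0.014
```

step_arm([
  [[-1,-10,0],0],
  [[-3,-20,0],0],
  [[-3,-20,0],0],
  [[-3,-20,0],0],
  [[-3,-20,0],0],
  [[-3,-20,0],0],
  [[-3,-20,0],0],
  [[-3,-20,0],0],
  [[-3,-20,0],0],
  [[-3,-20,0],0],
  [[-3,-20,0],0],
  [[-3,-20,0],0],
  [[-3,-20,0],0],
  [[-1,-10,0],0],
  [[0,0,0],1.3],
  [[0,0,0],1.3],
  [[0,0,0],1.3],
  [[0,0,0],1.3],
  [[0,0,0],0],
])

```text
time_s: 21.1
tcp_pos: [0.4509, -0.1129, 0.3396]
eef_rot: [180.0, 0.0, 166.7]
contact_force: [0.5, 0.5, -4.0]
gripper_width: 0.0134
```

Run:
```python
from h import *
np.set_printoptions(precision=4,suppress=True)
s=r.get_state();print(s['time_s'],s['tcp_pos'],s['eef_rot'],s['contact_force'],s['moment'],s['gripper_width'],s['joints'])
print(move([*ush(-.03,0),.34],166.8))
cap('top','f_top.png');cap('scene','f_scene.png')
```

```text
21.1 [ 0.4509 -0.1129  0.3396] [179.9947   0.0044 166.7487] [ 0.4688  0.5022 -4.05  ] [ 0.0094 -0.0431  0.0074] 0.013448014353352876 [  10.3032   -3.134   -13.3041   -0.0032  -79.8238 -113.5539]
(np.float64(-62.44554639260229), np.float64(-65.12209478928894), np.float64(-0.40973505075087013), np.float64(-0.051299741217633255))
```

View pics/f_scene.png

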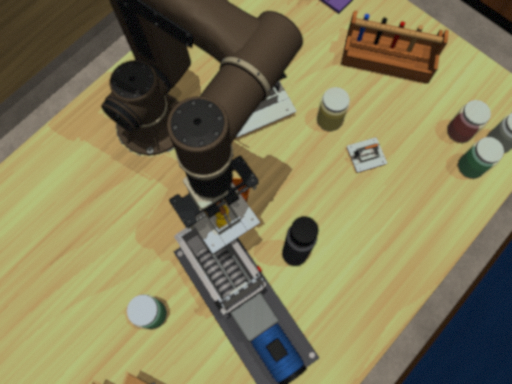

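step_arm([
  [[-6,-6,0],0],
  [[-14,-15,0],0],
  [[-14,-15,0],0],
  [[-14,-15,0],0],
  [[-9,-9,0],0],
  [[-5,-5,0],0],
  [[0,0,0],0],
  [[0,0,10],0],
  [[0,0,10],0],
  [[0,0,0],0],
])

```text
time_s: 22.45
tcp_pos: [0.4956, -0.1903, 0.3183]
eef_rot: [-180.0, -0.1, 166.8]
contact_force: [0.5, 0.5, -3.4]
gripper_width: 0.0135
```

Run:
```python
from h import *
np.set_printoptions(precision=4,suppress=True)
s=r.get_state();print(s['time_s'],s['tcp_pos'],sh(s['tcp_pos']),s['eef_rot'],s['contact_force'])
for n in('top','scene'):
    c=cap(n)
    uv=proj(c,[[*C,.25]])[0].astype(int); u,v=uv
    cv2.imwrite('pics/g_%s.png'%n,cv2.resize(c['img'][max(0,v-90):v+90,max(0,u-100):u+100][:,:,::-1],None,fx=3,fy=3,interpolation=cv2.INTER_CUBIC))
    A=cloud(c).reshape(-1,3); A=A[np.isfinite(A[:,0])]; S=sh(A)
    B=S[(abs(S[:,0])<.15)&(abs(S[:,1])<.1)&(S[:,2]>.232)&(S[:,2]<.256)]
    print(n,len(B),np.percentile(B[:,0],[1,99])*1e3,np.percentile(B[:,1],[1,99])*1e3,np.median(B[:,2]))
    print(cv2.minAreaRect((B[:,:2]*1000).astype(np.float32)))
```

```text
22.45 [ 0.4956 -0.1903  0.3183] [-0.0313  0.0001  0.3183] [-179.9958   -0.117   166.7646] [ 0.4805  0.5272 -3.4137]
top 1109 [-109.4393   -4.9466] [-71.8463  71.196 ] 0.24449288278461534
((-54.02732849121094, -0.4442596435546875), (145.82862854003906, 112.3165283203125), 89.5152359008789)
scene 1513 [-66.2429 114.607 ] [-70.7223  71.4914] 0.244996997089022
((18.890052795410156, 0.47350311279296875), (144.7206268310547, 207.69454956054688), 89.99907684326172)
```

View pics/g_scene.png

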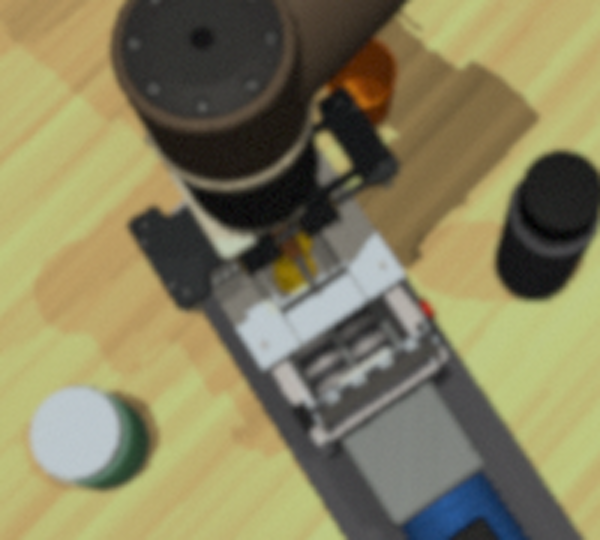

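View pics/g_top.png

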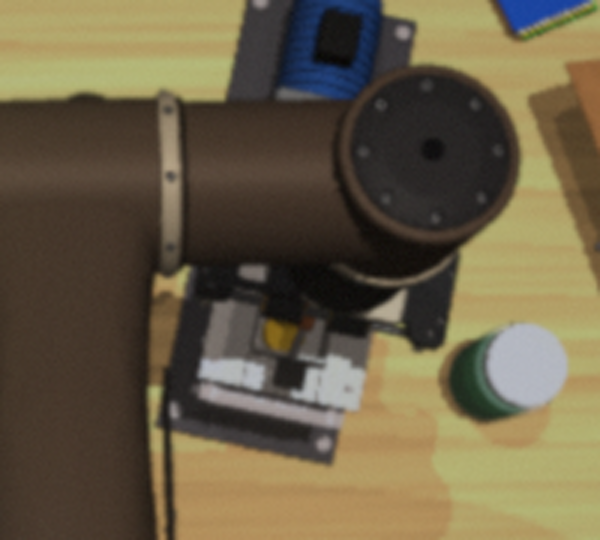

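step_arm([
  [[0,0,8],0],
  [[0,0,8],0],
  [[0,0,7],0],
  [[0,0,4],0],
  [[0,0,2],0],
  [[0,0,0],0],
])

```text
time_s: 23.3
tcp_pos: [0.4964, -0.1907, 0.2906]
eef_rot: [-180.0, 0.0, 166.7]
contact_force: [0.3, 0.5, -4.0]
gripper_width: 0.0131
```

step_arm([
  [[0,0,1],0],
  [[0,0,1],0],
  [[0,0,0],0],
])

```text
time_s: 23.68
tcp_pos: [0.4963, -0.1907, 0.2885]
eef_rot: [180.0, -0.0, 166.7]
contact_force: [-0.1, -0.1, -4.3]
gripper_width: 0.0136
```

step_arm([
  [[0,0,1],0],
  [[0,0,0.5],0],
  [[0,0,0],0],
])

```text
time_s: 24.05
tcp_pos: [0.4965, -0.1907, 0.2875]
eef_rot: [180.0, 0.0, 166.7]
contact_force: [-0.8, 2.0, -0.3]
gripper_width: 0.0138
```

step_arm([
  [[0,0,0.5],0],
  [[0,0,0.5],0],
  [[0,0,0],0],
])

```text
time_s: 24.42
tcp_pos: [0.4966, -0.1906, 0.2873]
eef_rot: [180.0, 0.1, 166.8]
contact_force: [-2.3, 4.8, 5.8]
gripper_width: 0.0135
```

step_arm([
  [[0,0,-0.8],0],
  [[0,0,0],0],
  [[0,0,0],0],
  [[0,0,0],0],
  [[0,0,0],0],
  [[0,0,0],0],
], gripper=0.5)

```text
time_s: 25.18
tcp_pos: [0.4963, -0.1907, 0.2868]
eef_rot: [-180.0, -0.0, 166.7]
contact_force: [0.1, -0.4, 0.5]
gripper_width: 0.0433
```

step_arm([
  [[0,0,-8],0],
  [[0,0,-15],0],
  [[0,0,-15],0],
  [[0,0,-15],0],
  [[0,0,0],0],
])

```text
time_s: 25.8
tcp_pos: [0.497, -0.1908, 0.3416]
eef_rot: [180.0, 0.2, 166.7]
contact_force: [0.2, -0.3, -0.8]
gripper_width: 0.044
```

Run:
```python
from h import *
np.set_printoptions(precision=4,suppress=True)
s=r.get_state();print(s['time_s'],s['tcp_pos'],sh(s['tcp_pos']),s['eef_rot'],s['contact_force'],s['gripper_width'])
for n in('top','scene'):
    c=cap(n)
    uv=proj(c,[[*C,.25]])[0].astype(int); u,v=uv
    cv2.imwrite('pics/i_%s.png'%n,cv2.resize(c['img'][max(0,v-90):v+90,max(0,u-100):u+100][:,:,::-1],None,fx=3,fy=3,interpolation=cv2.INTER_CUBIC))
    A=cloud(c).reshape(-1,3); A=A[np.isfinite(A[:,0])]; S=sh(A)
    B=S[(S[:,0]<.06)&(S[:,0]>-.15)&(abs(S[:,1])<.1)&(S[:,2]>.202)&(S[:,2]<.225)]
    print(n,len(B),np.percentile(B[:,0],[1,99])*1e3,np.percentile(B[:,1],[1,99])*1e3,np.median(B[:,2]))
    T=S[(S[:,0]<-.07)&(S[:,0]>-.14)&(abs(S[:,1])<.03)&(S[:,2]>.26)&(S[:,2]<.29)]
    print('tab',len(T),np.median(T,axis=0),T.min(0),T.max(0))
t=ush(-.096,0);print(move([*t,.30],166.8))
```

```text
25.8 [ 0.497  -0.1908  0.3416] [-0.0298 -0.0001  0.3416] [179.9784   0.1623 166.7457] [ 0.1519 -0.2974 -0.7506] 0.04398001620103142
top 1404 [-124.2685    1.1638] [-71.8289  70.7599] 0.21282678385487008
tab 116 [-0.0951 -0.      0.2742] [-0.1093 -0.0131  0.2619] [-0.0702  0.0128  0.2838]
scene 1509 [-53.9833  56.8167] [-71.2099  70.7811] 0.21312827676936763
  return _methods._mean(a, axis=axis, dtype=dtype,
  ret = um.true_divide(
Traceback (most recent call last):
ValueError: zero-size array to reduction operation minimum which has no identity
```

View pics/i_scene.png

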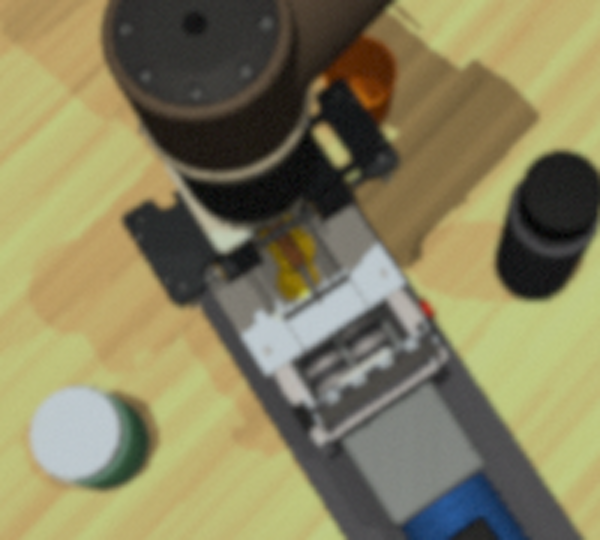

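step_arm([
  [[15,0,0],0],
  [[20,0,0],0],
  [[20,0,0],0],
  [[12,0,0],0],
  [[0,0,0],0],
  [[0,0,0],0],
  [[0,0,20],0],
  [[0,0,20],0],
  [[0,0,15],0],
  [[0,0,5],0],
  [[0,0,0],0],
], gripper=1, grip_force=20)

```text
time_s: 27.28
tcp_pos: [0.4313, -0.1755, 0.2799]
eef_rot: [-180.0, -0.0, 166.7]
contact_force: [0.4, -0.6, 0.1]
gripper_width: 0.0006
```

Run:
```python
from h import *
s=r.get_state();print(s['time_s'],sh(s['tcp_pos']),s['eef_rot'],s['contact_force'],s['gripper_width'])
for n in('top','scene'):
    c=cap(n)
    uv=proj(c,[[*C,.25]])[0].astype(int); u,v=uv
    cv2.imwrite('pics/j_%s.png'%n,cv2.resize(c['img'][max(0,v-90):v+90,max(0,u-100):u+100][:,:,::-1],None,fx=3,fy=3,interpolation=cv2.INTER_CUBIC))
```

```text
27.275 [-9.71889908e-02 -1.73308010e-04  2.79872120e-01] [-1.79979986e+02 -1.84877005e-02  1.66743740e+02] [ 0.39117165 -0.59046361  0.10148177] 0.0005824719707311569
```

View pics/j_scene.png

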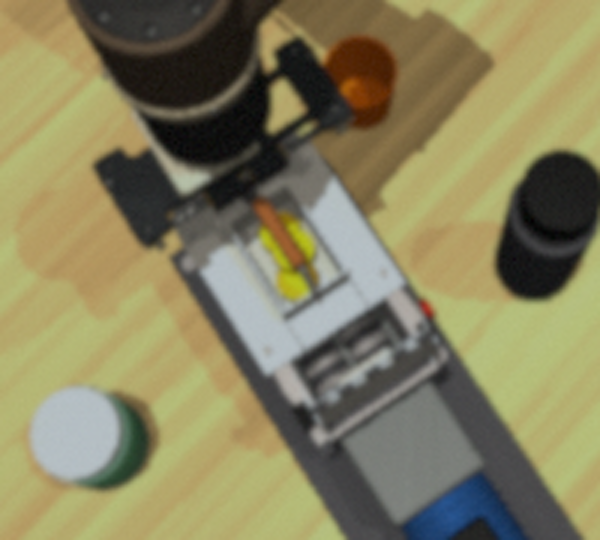

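View pics/j_top.png

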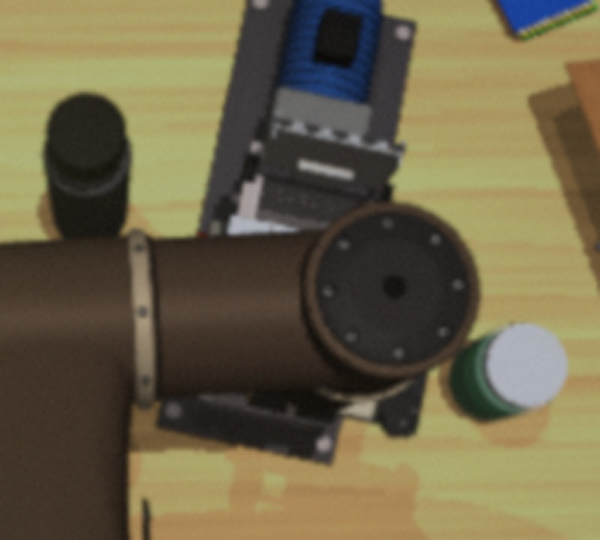

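step_arm([
  [[0,0,3],0],
  [[0,0,3],0],
  [[0,0,2],0],
  [[0,0,2],0],
  [[0,0,2],0],
  [[0,0,2],0],
])

```text
time_s: 28.12
tcp_pos: [0.4313, -0.1754, 0.266]
eef_rot: [-180.0, 0.0, 166.7]
contact_force: [-1.8, 2.3, 7.1]
gripper_width: 0.0003
```

step_arm([
  [[0,0,1],0],
  [[0,0,1],0],
])

```text
time_s: 28.38
tcp_pos: [0.4312, -0.1754, 0.2642]
eef_rot: [-180.0, 0.0, 166.7]
contact_force: [-1.1, 2.2, 7.0]
gripper_width: 0.0006
```

step_arm([
  [[0,0,1],0],
  [[0,0,0.5],0],
])

```text
time_s: 28.62
tcp_pos: [0.4313, -0.1755, 0.2631]
eef_rot: [-180.0, 0.0, 166.8]
contact_force: [-3.5, 2.7, 12.3]
gripper_width: 0.0004
```

step_arm([
  [[0,0,0.5],0],
  [[0,0,0.5],0],
  [[0,0,0],0],
  [[0,0,0],0],
  [[0,0,0],0],
  [[0,0,0],0],
])

```text
time_s: 29.38
tcp_pos: [0.4313, -0.1755, 0.2631]
eef_rot: [-180.0, 0.1, 166.8]
contact_force: [-5.8, 4.6, 16.5]
gripper_width: 0.0004
```

Run:
```python
from h import *
s=r.get_state();print(s['time_s'],sh(s['tcp_pos']),s['eef_rot'],s['contact_force'],s['gripper_width'])
for n in('top','scene'):
    c=cap(n)
    uv=proj(c,[[*C,.25]])[0].astype(int); u,v=uv
    cv2.imwrite('pics/k_%s.png'%n,cv2.resize(c['img'][max(0,v-90):v+90,max(0,u-100):u+100][:,:,::-1],None,fx=3,fy=3,interpolation=cv2.INTER_CUBIC))
```

```text
29.375 [-9.72506633e-02 -2.00452010e-04  2.63062862e-01] [-1.79988284e+02  9.00389812e-02  1.66769922e+02] [-5.80575587  4.55680457 16.51769606] 0.00038860242435088244
```

View pics/k_scene.png

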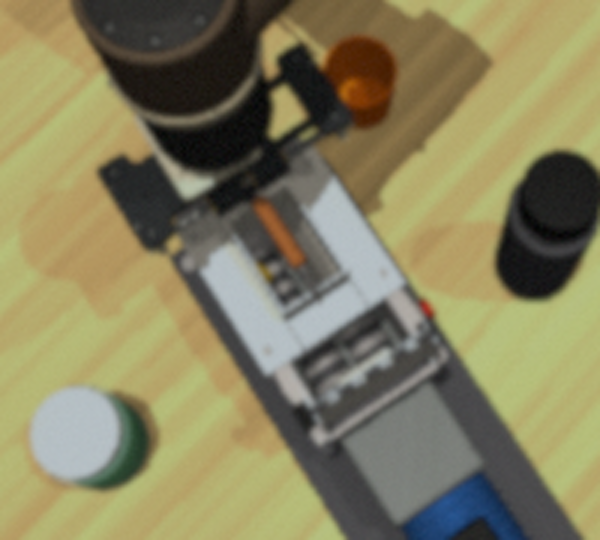

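step_arm([
  [[0,0,0],0],
  [[0,0,0],0],
  [[0,0,0],0],
  [[0,0,0],0],
  [[0,0,0],0],
  [[0,0,0],0],
])

```text
time_s: 30.22
tcp_pos: [0.4312, -0.1755, 0.263]
eef_rot: [-180.0, 0.1, 166.8]
contact_force: [-5.4, 4.6, 15.5]
gripper_width: 0.0007
```

Run:
```python
from h import *
np.set_printoptions(precision=4,suppress=True)
ims=[]
for n in('top','scene'):
    c=cap(n)
    u,v=proj(c,[[*ush(-.03,0),.23]])[0].astype(int)
    ims.append(cv2.resize(c['img'][v-30:v+30,u-35:u+35][:,:,::-1],None,fx=6,fy=6,interpolation=cv2.INTER_CUBIC))
    im=c['img'].astype(int); P=cloud(c); S=sh(P)
    m=(im[...,0]>90)&(im[...,1]>80)&(im[...,2]<50)&(abs(S[...,0]+.03)<.12)&(abs(S[...,1])<.06)
    print(n,m.sum(),S[m])
cv2.imwrite('pics/l.png',np.hstack(ims))
```

```text
top 0 []
scene 74 [[-0.0523 -0.003   0.3131]
 [-0.0511 -0.001   0.3125]
 [-0.0496  0.001   0.313 ]
 [-0.0481  0.003   0.3134]
 [-0.0512 -0.0042  0.3093]
 [-0.0485 -0.0024  0.3145]
 [-0.0478 -0.0002  0.3118]
 [-0.0448  0.0015  0.3184]
 [-0.0469 -0.0036  0.3124]
 [-0.0448  0.0005  0.3099]
 [-0.0429  0.0025  0.312 ]
 [-0.0437 -0.0051  0.3167]
 [-0.0434 -0.0029  0.3123]
 [-0.0413 -0.001   0.3154]
 [-0.04    0.001   0.3151]
 [-0.0391  0.0031  0.3132]
 [-0.0413 -0.0043  0.3125]
 [-0.0382 -0.0026  0.3194]
 [-0.0363  0.0016  0.3162]
 [-0.0372 -0.0037  0.3152]
 [-0.0365 -0.0015  0.3123]
 [-0.0346  0.0004  0.3145]
 [-0.034   0.0025  0.3115]
 [-0.0359 -0.0049  0.312 ]
 [-0.0337 -0.003   0.3153]
 [-0.0311  0.001   0.3148]
 [-0.0304  0.0032  0.312 ]
 [-0.0328 -0.0041  0.3104]
 [-0.0312 -0.0022  0.3114]
 [-0.0291 -0.0003  0.3144]
 [-0.0284  0.0019  0.3116]
 [-0.0284 -0.0036  0.3141]
 [-0.0276 -0.0015  0.3121]
 [-0.0259  0.0004  0.3134]
 [-0.0247  0.0025  0.3129]
 [-0.0279 -0.0046  0.3075]
 [-0.022   0.001   0.3152]
 [-0.0208  0.0031  0.3147]
 [-0.0239 -0.0041  0.3099]
 [-0.0221 -0.0021  0.3121]
 [
[... 216 characters left out ...]
-0.0144 -0.0009  0.3156]
 [-0.0138  0.0012  0.3122]
 [-0.0127  0.0033  0.3112]
 [-0.0145 -0.0041  0.3122]
 [-0.0121 -0.0023  0.3168]
 [-0.0124  0.      0.3091]
 [-0.0096  0.0017  0.3159]
 [-0.0128 -0.0031  0.3042]
 [-0.0083 -0.0017  0.3187]
 [-0.0079  0.0005  0.3142]
 [-0.0069  0.0026  0.3123]
 [-0.0086 -0.0048  0.3138]
 [-0.0067 -0.0029  0.3162]
 [-0.0069 -0.0006  0.3092]
 [-0.0045  0.0012  0.3143]
 [-0.0027  0.0031  0.3164]
 [-0.0025 -0.0002  0.314 ]
 [-0.0006  0.0017  0.3166]
 [-0.0002  0.004   0.3117]
 [-0.0018 -0.0035  0.314 ]
 [-0.0005 -0.0015  0.3136]
 [ 0.0018  0.0003  0.3179]
 [ 0.0001 -0.0048  0.3133]
 [ 0.0014 -0.0027  0.3127]
 [-0.0624 -0.0206  0.0818]
 [-0.0427 -0.0227  0.1129]]
```

View pics/l.png

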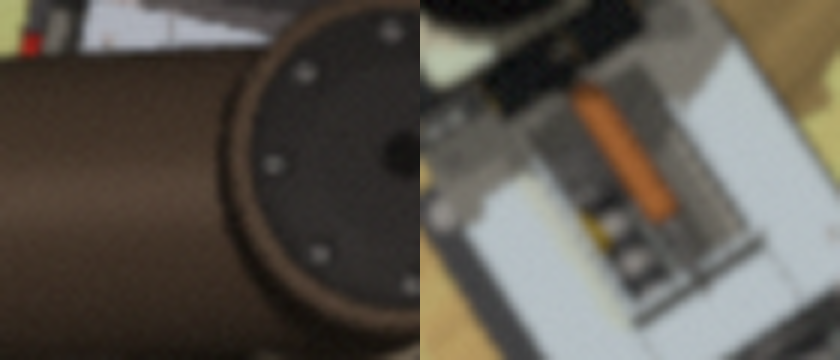

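step_arm([
  [[0,0,-3],0],
  [[0,0,-5],0],
  [[0,0,-5],0],
  [[0,0,-5],0],
  [[0,0,-12],0],
  [[0,0,-20],0],
  [[10,0,-25],0],
  [[20,20,-25],0],
  [[0,30,-25],0],
  [[0,30,-10],0],
  [[0,40,0],0],
  [[0,40,0],0],
  [[0,40,0],0],
  [[0,40,0],0],
  [[0,40,0],0],
  [[0,0,0],0],
])

```text
time_s: 32.33
tcp_pos: [0.4664, 0.1061, 0.3959]
eef_rot: [-179.9, -0.1, 166.9]
contact_force: [-0.1, -0.8, -0.2]
gripper_width: 0.0004
```

Run:
```python
from h import *
np.set_printoptions(precision=4,suppress=True)
s=r.get_state();print(s['time_s'],s['tcp_pos'],s['contact_force'])
ims=[]
for n in('top','scene'):
    c=cap(n,'m_%s.png'%n)
    u,v=proj(c,[[*ush(-.03,0),.23]])[0].astype(int)
    ims.append(cv2.resize(c['img'][v-40:v+40,u-45:u+45][:,:,::-1],None,fx=4.4,fy=4.4,interpolation=cv2.INTER_CUBIC))
    S=sh(cloud(c))
    B=S[(abs(S[...,0]+.03)<.1)&(abs(S[...,1])<.1)&(S[...,2]>.206)&(S[...,2]<.22)]
    k=(abs(S[...,0]+.03)<.035)&(abs(S[...,1])<.028)&(S[...,2]<.26)
    T=S[(S[...,0]<-.07)&(S[...,0]>-.14)&(abs(S[...,1])<.03)&(S[...,2]>.255)&(S[...,2]<.29)]
    print(n,'flange',np.percentile(B,[1,99],axis=0)[:,:2]*1e3,np.median(B[:,2]),'floor',k.sum(),np.percentile(S[k][:,2],[5,25,50,75,95]) if k.any() else 0,'tab',len(T),np.median(T,axis=0) if len(T) else 0)
    R=S[(S[...,0]>.06)&(S[...,0]<.15)&(abs(S[...,1])<.05)&(S[...,2]>.3)]; print('ridge',len(R),R[:,0].min(),R[:,0].max(),R[:,2].max()) if len(R) else 0
cv2.imwrite('pics/n.png',np.hstack(ims))
```

```text
32.325 [0.4664 0.1061 0.3959] [-0.0929 -0.8175 -0.2395]
top flange [[-123.798   -72.2056]
 [  64.4866   70.776 ]] 0.21288838115558217 floor 356 [0.1919 0.1945 0.1961 0.1979 0.1998] tab 119 [-0.0947  0.0004  0.2745]
ridge 219 0.10008218403109607 0.11007699284394988 0.33227048033094175
scene flange [[-119.5211  -71.1579]
 [  64.6319   70.9707]] 0.213004090183475 floor 415 [0.1919 0.1946 0.1959 0.1974 0.2001] tab 104 [-0.0927 -0.0002  0.2742]
ridge 182 0.10318301309305643 0.11368109436502057 0.33314320257408214
```

View pics/n.png

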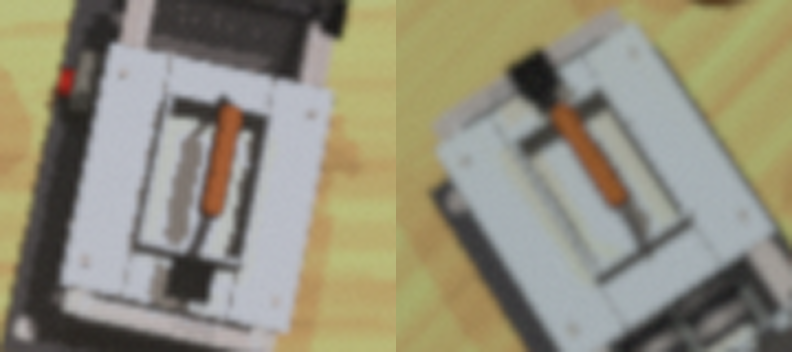

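View pics/m_scene.png

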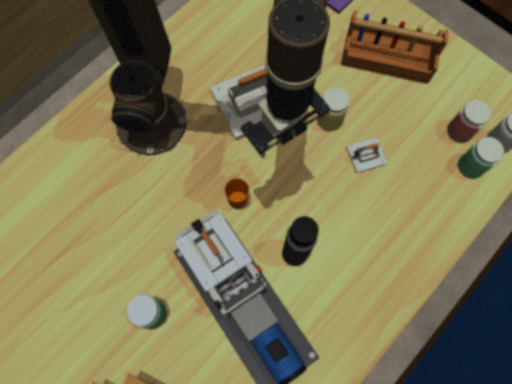

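Run:
```python
from h import *
print(r.get_state()['contact_force']); print(close_job())
```

```text
[ 0.01780084 -1.03508022 -0.46667064]
the job is handed in; nothing more can be done
None
```

The job is done and handed in at about 32 s of the 72 s allowed; no verdict was reported.

- **Cover:** I pushed it by its lug to about 1.35 rad, then pushed with the fingertips on the front panel until it met the end stop, where the force rose to about 13 N with no further motion. The last view shows the panels upright at the rear, with the ridge at x 100–114 mm. Its height read 333 mm at most, about 7 mm over the expected 326. The median right after the push was 325 mm.
- **Cup:** I chose the middle-sized one, which held the yellow caps, and carried it level. It hangs in the hopper centred to about 1 mm across, with the grip about 30 mm before the middle. The flange top reads 213 mm all round.
- **Tab:** I pressed it about 12 mm to a hard stop, with about 18 N total at the wrist. After I let go it stood at full height again, at 274.5 mm.
- **Caps:** The cup is empty and its floor is flat and level, so the bottom is shut. With the bottom open I saw only one cap down at the rotors. The other two were hidden behind the flap, so I infer they fell from the empty cup.
- **Other objects:** By eye, the flask, both jars and the tumbler look unmoved between the first and last pictures; I did not measure them again.

The arm ended clear of everything, with its fingertips 0.40 m up. No check failed.

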